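# Back off a knurled clamp nut and swing the strap off a nozzle barrel

### The arm

A 6-joint arm with a two-finger parallel gripper is mounted at the origin on a cart in front of the work surface, level with it; the furniture and walls round the work are solid. World frame = base frame: x ahead of the robot, y to its left, z up, the work surface at z = 0. Lengths are in m, angles in rad, forces in N, time in s.
With the tool pointing down it reaches from about 0.25 to 0.775 m from the base axis. Payload 4 kg.
Tool frame: the origin (TCP) lies between the finger pads; the fingertips stand 25 mm ahead of it and the grasp point (between the pads) lies 6 mm ahead of it (robot.tip_reach is the z of the fingertips in the tool frame, in m); z points along the fingers, y is the line along which they close (so a half turn about z gives the same grasp; the last joint's range is limited). The gripper opens to 94 mm and grips with 3 to 60 N. Pads are 16 mm wide; open, the fingers measure 119 mm over their backs; the gripper's body (75 mm by 177 mm) begins 78 mm behind the grasp point.
Start: joints at [1.081, 0.087, 1.371, -0, 1.684, -0.103], TCP at [0.207, 0.509, 0.231] pointing down, gripper open.
Joint ranges: [-3.1, 3.1], [-0.76, 2.03], [0.27, 2.55], [-1.08, 4.22], [0.17, 2.65], [-2.57, 2.57]. Speed limits (rad/s): [2.79, 2.79, 3.14, 3.14, 3.14, 3.14].

### API

Orientations are given as [roll, pitch, yaw] about the fixed x, y, z axes, in that order (R = Rz(yaw) Ry(pitch) Rx(roll)).
In Python, from bench import robot gives the robot as it stands. The module is installed in compiled form; this text tells all that it offers.
- The arm moves only by the shell command python3 -m handwheel 'ROWS'. ROWS is JSON, a list of rows, each a list of 3 entries, a list of its own where there are three numbers: the turn, a rotation vector about the world's x, y, z in units of 90 degrees (1.0 is 90 degrees), then the shift along the world's x, y, z in units of 0.05 m (1.0 is 0.05 m), then the closure, from 0 (fully open) to 1 (shut). A call has 1 to 5 rows; each row shifts and turns the commanded pose from where the row before left it; what a row does not reach is not made up. A row lasts 1/10 s, in which the tool goes at most 50 mm and 8.59 degrees, less where a joint would pass 70% of its speed; a pose out of reach is approached as far as the arm can. A call with a number of a shift or a turn outside -1 to 1 is refused whole. A call with a gripper value outside its range is refused whole. The fingers move at their own pace and stop on an object; the grip force is fixed at half the most. Time passes only in rows, so rows that do not move let the fingers close. It gives the time, the measured TCP pose, the force, the opening and the grip force at its end, in the units of the state.
- robot.get_obs(): the state, without advancing time (a new reading comes with each control period).
- robot.snapshot(name): name is "side" or "top"; returns (picture, depth): 420x560x3 uint8, red, green, blue; 420x560 float32, m along the optical axis (not along the pixel's ray), 0 where there is no reading.
- robot.calibration(name): a dict with "mtx" (3x3 intrinsics, pixels), "D" ([k1, k2, p1, p2, k3] as OpenCV has them; the pictures are not rectified), "extrinsics" (4x4, takes a point from camera to world coordinates). Camera axes: x right, y down, z forward; pixel columns grow to the right and rows downward; lengths in m; the calibration is good to about 2 mm. A picture is of the moment at which its call begins. calibration takes no time and is no camera call.
- robot.close_job(): hands the job in; it is judged then, once.
Trained networks look in the newest picture that a camera, given by its name, has taken for a name from the list of things; names that differ only in an ending like _2 or _b are one class to them, and where a whole thing is asked for, a point or a joint stands for the part that bears it (a point fixed in the world has none). Each returns a list of dicts, best first, with "p" (0 to 1); they miss things now and then, are a little off and sometimes report something else, mostly with a low value. They report only what shows in the picture. A call takes as long as a camera call. They do not tell look-alikes from the thing itself.
- robot.boxes_of(query, camera): "bbox" ([left, top, right, bottom] in pixels, round what is visible of it).
The state is a dict: "time": time; "joint_positions": joint angles; "qvel": joint speeds; "joint_torque": joint torques, N m; "tool_pos": TCP position; "ee_rot": TCP orientation; "wrist_force": force on the tool from outside, world axes, zero at the start; "wrist_torque": the same for the moment, N m; "width": finger opening in m; "finger_force": force on a finger pad.
Only numpy, scipy, OpenCV 4.12 (cv2) and the standard library are available. Lean on these libraries where they do the work, as an engineer would, in place of code of your own. Each camera call takes 0.05 s, during which the arm holds its last target. There are 200 camera calls.

### The job

Free the nozzle barrel in the clamping fixture: with a closed fingertip against the outside of the big knurled nut, roll it round by its rim to unscrew it two full turns (counter-clockwise seen from above; stop short of two and a half, so that it stays well on its thread), and then push the strap by its upright post, counter-clockwise, right round until it stands against its far stop and the barrel lies open. Only touch and push: never take the nut between the fingers, do not lift or shift the barrel, and leave everything else lying where it is.

Things in the scene. Friction and masses are not known exactly. Their poses are not given: they have to be found in the camera images.
- fixture: fixed clamping fixture: dark steel plate 130 (x) by 175 (y) by 16 mm. Origin: under the plate on the axis of the upright stud that carries nut and strap (stud 11 mm thick, ends 107 mm above the bench); plate spans x -65 to 65, y -125 to 50 mm, z up. Stop pins 8 mm thick, 50 mm high, at (-15.5, -42) and (42, 15.5) mm. Two cradles at y -75 mm hold the barrel along x
- clamp_nut (a joint): turn of the big aluminium knurled nut about the stud, rad, grows counter-clockwise seen from above (loosening); 0 = fully tight (hard stop), starts at 0 to 0.25. Two turns are 12.57 rad. Friction 0.05 N m, stays where left; rises 3 mm a turn, and with it a flat arm under it (to 47 mm from the axis, on the fixture's +y side; top 13.5 mm below nut_rim) that locks the strap until about 1.7 turns
- nut_rim (a point): point on the nut's axis at mid-height of its knurled rim (74 mm above the bench when tight). Rim: 63 mm diameter over 24 round upright ribs 2.5 mm proud, from 11 mm below to 11 mm above this point; the strap's top lies 24 mm below it when tight, the nut's top 16 mm above
- nut_mark (a point): top of the single round dark pin, 8 mm wide, 3 mm high, set in the nut's upper face 19 mm from the axis; goes round with the nut, for counting turns
- strap (a joint): swing of the flat steel strap (20 mm wide, 6 mm thick, top 50 mm above the bench) about the stud, rad, counter-clockwise from above: 0 = along the fixture's -y, over the barrel; 1.6 = at its far stop, along the fixture's +x. Friction about 0.1 N m, stays where it is left. Gives only a little (up to 0.1 rad under 20 N) while locked
- post (a point): middle of the upright dark steel post, 12 mm diameter (collar 18 mm wide and 3 mm high at its foot), at the strap's end, 108 mm from the stud's axis; this point is 68 mm above the bench, the post stands from 50 to 84 mm above the bench
- barrel: loose steel nozzle barrel, 95 mm long, 16 mm diameter, lying in the cradles under the strap (2 mm clear of it), its top 42 mm above the bench; origin at the middle of its underside; its length is its y axis
- hex_bush: loose steel stepped bush with hexagon, 24 mm wide, 21 mm high, standing on the fixture's plate (16 mm above the bench); origin under its centre. Bystander
- loupe: hand magnifier 101x52x12 mm lying on the bench. Bystander
- screwdriver: green-handled screwdriver 180 mm long lying on the bench. Bystander
- spanner: spanner 171 mm long lying on the bench. Bystander
- dish: round steel parts dish, 68 mm wide, 22 mm high. Bystander
- sleeve: loose steel sleeve, 55 mm long, 33 mm diameter, lying on the bench. Bystander
Things that resemble listed ones, but are neither listed nor needed, are in the scene too. Leave any orange or turquoise look-alike of the barrel alone.

How it is judged:
On the way, in this order (a step that is already met when the one before it is completed fails the run):
1. the nut is unscrewed two full turns (at least 11.8 rad) with the strap still over the barrel (value of joint clamp_nut above 11.8 rad and value of joint strap below 0.3 rad), for 0.2 s.
2. the strap is swung round to its far stop (value of joint clamp_nut above 11.8 rad and value of joint strap above 1.4 rad), for 0.2 s.
At the end, for the whole second after the job is handed in: the nut stands 11.8 to 15.9 rad from tight (two turns, less than two and a half), the strap at more than 1.4 rad (at its far stop), both at rest, the barrel within 15 mm of where it lay, at rest (all of step 2 and value of joint clamp_nut below 15.9 rad and not (velocity of joint clamp_nut above 0.1 rad/s) and not (velocity of joint strap above 0.1 rad/s) and distance of barrel from where it was at the start of the episode below 0.015 m and linear speed of barrel below 0.02 m/s); the robot touches nothing.
It fails at once if the nut is unscrewed two and a half turns or more (value of joint clamp_nut above 15.9 rad).
It fails at once if the nut is taken between the fingers (fingers press it while the grasp point is over its middle) (horizontal distance between the grasp point and nut_rim below 0.015 m and contact force between the fingers and clamp_nut above 0.5 N).
It fails at once if the barrel is lifted or shifted (distance of barrel from where it was at the start of the episode above 0.015 m or height (world z) of barrel above 0.036 m).
It fails at once if a bystander is moved more than 20 mm (distance of any of hex_bush, loupe, screwdriver, spanner, dish, sleeve from where it was at the start of the episode above 0.02 m).
It fails at once if the strap is forced round while the nut is still tight (value of joint strap above 0.3 rad and value of joint clamp_nut below 9 rad).
It also fails if it takes over 72 s, if anything falls off the work surface, if the arm or the gripper's body presses on something with over 40 N, if the wrist force passes 120 N, or if a joint passes its speed limit or range.

## Working session

There is one attempt and no reset: what is moved stays moved. The work goes in short steps, Python scripts to look and compute and a shell command to move; the robot and the scene stay as the last step left them, time stands still between calls to the robot, and variables do not carry over. Pictures are saved under pics/ and viewed, at most 12 in all, crops included, and the job is handed in when it is done.

```bash
mkdir -p pics; cat > h.py <<'E'
import numpy as np,cv2
from bench import robot
def world(cam,px,depth=None,z=None):
    c=robot.calibration(cam);K=np.array(c["mtx"]);D=np.array(c["D"]);T=np.array(c["extrinsics"])
    p=cv2.undistortPoints(np.array(px,float).reshape(-1,1,2),K,D).reshape(-1,2)
    r=np.c_[p,np.ones(len(p))]
    if z is None: q=r*np.array(depth).reshape(-1,1)
    else:
        d=r@T[:3,:3].T; q=r*((z-T[2,3])/d[:,2]).reshape(-1,1)
    return q@T[:3,:3].T+T[:3,3]
def pix(cam,P):
    c=robot.calibration(cam);T=np.linalg.inv(np.array(c["extrinsics"]))
    return cv2.projectPoints(np.array(P,float).reshape(-1,3),cv2.Rodrigues(T[:3,:3])[0],T[:3,3],np.array(c["mtx"]),np.array(c["D"]))[0].reshape(-1,2)
E
python3 - <<'E'
from h import *
np.set_printoptions(precision=4,suppress=True)
for c in("top","side"):
    im,d=robot.snapshot(c); cv2.imwrite(f"pics/{c}0.png",im[:,:,::-1]); np.save(f"{c}d.npy",d)
    print(c,np.array(robot.calibration(c)["extrinsics"]))
    for q in["clamp_nut","nut_mark","post","strap","barrel","fixture","hex_bush","dish","sleeve"]:
        print(q,[(np.round(b["bbox"]).astype(int).tolist(),round(b["p"],2)) for b in robot.boxes_of(q,c)[:3]])
print(robot.get_obs())
E
```

```text
top [[-0.0017 -0.9857  0.1687  0.4177]
 [-0.9999  0.0041  0.014   0.0522]
 [-0.0145 -0.1687 -0.9856  1.1703]
 [ 0.      0.      0.      1.    ]]
clamp_nut [([294, 228, 323, 251], 0.77)]
nut_mark [([298, 226, 320, 252], 0.66)]
post []
strap [([290, 234, 351, 255], 0.68)]
barrel [([388, 190, 398, 221], 0.72), ([392, 240, 404, 266], 0.58), ([331, 233, 340, 264], 0.49)]
fixture [([281, 218, 362, 282], 0.7)]
hex_bush [([298, 252, 305, 257], 0.63)]
dish [([380, 124, 404, 149], 0.58)]
sleeve []
side [[ 0.9997  0.0252 -0.0068  0.5951]
 [ 0.0158 -0.3768  0.9261 -0.8123]
 [ 0.0208 -0.9259 -0.3771  0.4517]
 [ 0.      0.      0.      1.    ]]
clamp_nut [([252, 223, 283, 246], 0.67)]
nut_mark [([251, 222, 278, 242], 0.72), ([242, 241, 273, 270], 0.18)]
post [([239, 238, 274, 270], 0.69)]
strap [([240, 243, 271, 270], 0.84)]
barrel [([287, 316, 337, 326], 0.79), ([214, 316, 263, 330], 0.69)]
fixture [([214, 216, 295, 295], 0.9), ([368, 268, 391, 285], 0.56)]
hex_bush [([242, 247, 253, 250], 0.38)]
dish [([392, 308, 432, 335], 0.68)]
sleeve [([370, 267, 394, 285], 0.84)]
{'time': 1.0, 'joint_positions': array([ 1.0809,  0.0872,  1.3707,  0.    ,  1.6836, -0.1031]), 'qvel': array([ 0.0002, -0.0009,  0.0002,  0.0006,  0.0012,  0.0013]), 'joint_torque': array([  0.0003, -34.0058, -30.2604,   0.0718,   0.0236,   0.    ]), 'tool_pos': array([0.2075, 0.5094, 0.2305]), 'ee_rot': array([3.1414, 0.    , 2.7548]), 'wrist_force': array([-0.4585,  0.1188, -0.0313]), 'wrist_torque': array([-0.0057, -0.0027,  0.0312]), 'finger_force': 0.0, 'width': 0.09411415846231215}
```

```bash
python3 - <<'E'
import cv2
a=cv2.imread("pics/top0.png")[170:310,250:430]; b=cv2.imread("pics/side0.png")[190:340,200:400]
cv2.imwrite("pics/topc.png",cv2.resize(a,(720,560),interpolation=cv2.INTER_CUBIC))
cv2.imwrite("pics/sidec.png",cv2.resize(b,(800,600),interpolation=cv2.INTER_CUBIC))
E
```

```text
(no output)
```

View pics/topc.png

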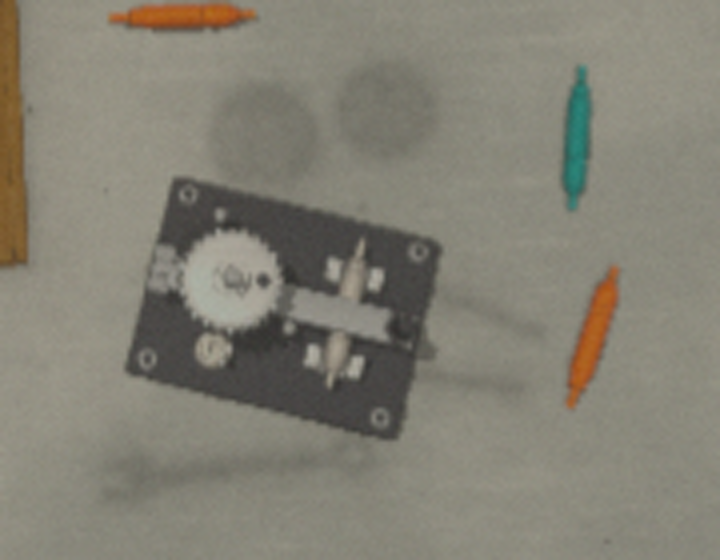

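View pics/sidec.png

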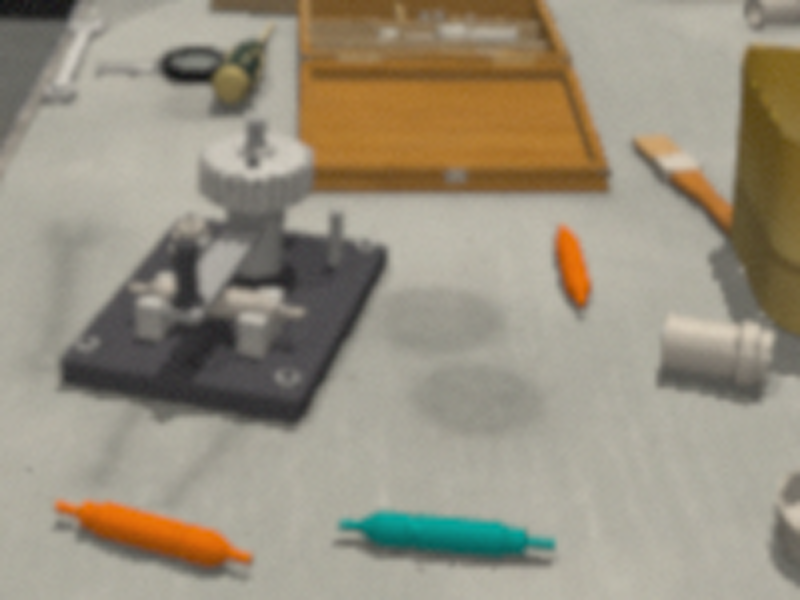

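View pics/top0.png

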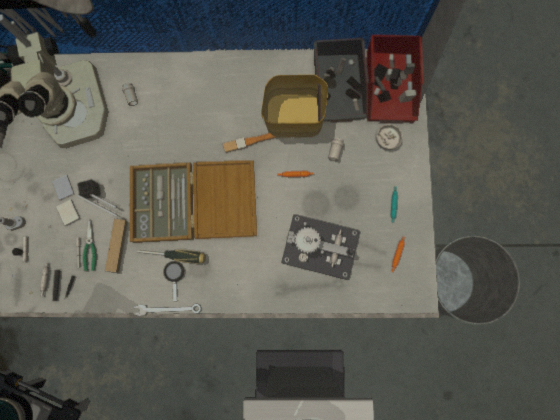

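View pics/side0.png

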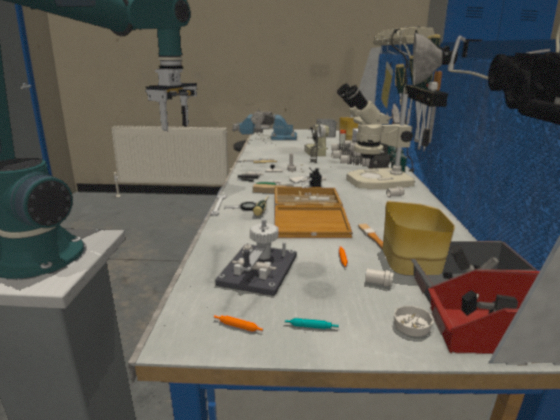

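The top picture shows the fixture with the nut at about (308,240), its mark at (316,240), the post at (350,251), the hex bush at (303,257) and the strap pointing right. The real barrel is the steel one under the strap, at about (336,248). The look-alikes are orange at (295,174) and (398,254), and turquoise at (394,204). The only knurled nut is the one on the fixture. Next I'll measure the fixture pose.

```bash
python3 - <<'E'
from h import *
from scipy.optimize import least_squares
np.set_printoptions(precision=4,suppress=True)
im=cv2.imread("pics/top0.png");d=np.load("topd.npy")
v,u=np.mgrid[200:300,265:380]; P=world("top",np.c_[u.ravel(),v.ravel()],d[200:300,265:380].ravel())
for lo,hi,n in[(.085,.096,"nut top"),(.012,.02,"plate")]:
    m=(P[:,2]>lo)&(P[:,2]<hi); Q=P[m]; r=cv2.minAreaRect((Q[:,:2]*1000).astype(np.float32)); c=cv2.minEnclosingCircle((Q[:,:2]*1000).astype(np.float32))
    print(n,m.sum(),np.median(Q[:,2]),"rect",r,"circ",c, "mean",Q.mean(0))
# colour based plate
g=cv2.cvtColor(im,cv2.COLOR_BGR2GRAY); m=np.zeros_like(g); m[205:290,270:370]=(g[205:290,270:370]<85)*255
m=cv2.morphologyEx(m,cv2.MORPH_CLOSE,np.ones((9,9)))
n,l,s,_=cv2.connectedComponentsWithStats(m); k=1+s[1:,4].argmax()
cn=cv2.findContours((l==k).astype(np.uint8),0,1)[0][0].reshape(-1,2)
W=world("top",cn,z=.016); r=cv2.minAreaRect((W[:,:2]*1000).astype(np.float32)); print("plate rect",r)
# features: nut top rim centre & bush/post/mark/side
for n,px,z in[("nut",(307.7,240),.09),("mark",(315.8,240.2),.093),("post",(350.7,251.3),.084),("bush",(303,257.4),.037),("stud",(308.6,239.6),.107)]:
    print(n,world("top",[px],z=z)[0])
ps=[("post",(247,253.5),.068),("stud",(263.8,223),.105),("nuttop",(264,230.3),.09)]
for n,px,z in ps: print("side",n,world("side",[px],z=z)[0])
E
```

```text
nut top 348 0.08734408771935176 rect ((514.6942138671875, -30.964073181152344), (130.3306884765625, 59.225929260253906), 58.46892166137695) circ ((523.920654296875, -36.898773193359375), 67.55596923828125) mean [0.5327 0.0017 0.0876]
plate 2094 0.015552644243059688 rect ((525.1607055664062, -35.35093688964844), (174.9297637939453, 130.14756774902344), 75.55369567871094) circ ((524.4539184570312, -35.80928039550781), 106.60364532470703) mean [ 0.5217 -0.0379  0.0157]
plate rect ((522.9434814453125, -35.60704803466797), (175.13427734375, 129.23533630371094), 75.53878021240234)
nut [0.5321 0.0005 0.09  ]
mark [ 0.5312 -0.0185  0.093 ]
post [ 0.5054 -0.1016  0.084 ]
bush [0.4945 0.0101 0.037 ]
stud [ 0.5312 -0.0008  0.107 ]
side post [ 0.5078 -0.0914  0.068 ]
side stud [ 0.5366 -0.0213  0.105 ]
side nuttop [ 0.5373 -0.0258  0.09  ]
```

```bash

python3 -m handwheel '[[[0,0,0.082],[0.37,-0.73,0],1],[[0,0,0.082],[0.37,-0.73,0],1],[[0,0,0.082],[0.37,-0.73,0],1],[[0,0,0],[0.37,-0.73,0],1],[[0,0,0],[0.37,-0.73,0],1]]'
python3 -m handwheel '[[[0,0,0],[0.37,-0.73,0],1],[[0,0,0],[0.37,-0.73,0],1],[[0,0,0],[0.37,-0.73,0],1],[[0,0,0],[0.37,-0.73,0],1],[[0,0,0],[0.37,-0.73,0],1]]'
python3 -m handwheel '[[[0,0,0],[0.37,-0.73,0],1],[[0,0,0],[0.37,-0.73,0],1],[[0,0,0],[0.37,-0.73,0],1],[[0,0,0],[0.34,-0.70,0],1],[[0,0,0],[0,0,0],1]]'
```

```text
time: 1.5
tool_pos: [0.3004, 0.3255, 0.2306]
ee_rot: [3.141, 0.001, -3.141]
wrist_force: [0.8, 0.6, 0.3]
width: 0.0574
finger_force: 0.0
time: 2.0
tool_pos: [0.393, 0.1428, 0.2308]
ee_rot: [3.141, 0.001, 3.141]
wrist_force: [0.2, 0.2, -0.9]
width: 0.0176
finger_force: 0.0
time: 2.5
tool_pos: [0.4662, -0.0038, 0.2301]
ee_rot: [-3.14, -0.0, 3.135]
wrist_force: [0.9, 0.0, -1.2]
width: 0.0006
finger_force: 0.0
```

```bash

python3 -m handwheel '[[[0,0,0],[0,0.1,-0.9],1],[[0,0,0],[0,0,-0.9],1],[[0,0,0],[0.2,0,-0.9],1],[[0,0,0],[0.2,0,0],1],[[0,0,0],[0,0,0],1]]'
python3 -m handwheel '[[[0,0,0],[0.04,0,0],1],[[0,0,0],[0,0,0],1]]'
python3 -m handwheel '[[[0,0,0],[0.04,0,0],1],[[0,0,0],[0,0,0],1]]'
python3 -m handwheel '[[[0,0,0],[0.04,0,0],1],[[0,0,0],[0,0,0],1]]'
```

```text
time: 3.0
tool_pos: [0.4857, 0.0055, 0.096]
ee_rot: [3.141, -0.0, -3.141]
wrist_force: [1.0, 0.2, 0.7]
width: 0.0003
finger_force: 0.0
time: 3.2
tool_pos: [0.4892, 0.0049, 0.0988]
ee_rot: [-3.141, 0.006, 3.142]
wrist_force: [0.3, 0.5, -0.5]
width: 0.0002
finger_force: 0.0
time: 3.4
tool_pos: [0.4899, 0.0048, 0.097]
ee_rot: [-3.141, 0.003, 3.141]
wrist_force: [-0.4, -0.3, -0.4]
width: 0.0003
finger_force: 0.0
time: 3.6
tool_pos: [0.4912, 0.0048, 0.0957]
ee_rot: [3.142, 0.0, 3.141]
wrist_force: [0.2, -0.1, -1.2]
width: 0.0004
finger_force: 0.0
```

```bash

for i in 1; do :; done
python3 -m handwheel '[[[0,0,0],[0.03,-0.03,0],1],[[0,0,0],[0,0,0],1]]' | grep -E "pos|force"
python3 -m handwheel '[[[0,0,0],[0.03,-0.03,0],1],[[0,0,0],[0,0,0],1]]'| grep -E "pos|force"
python3 -m handwheel '[[[0,0,0],[0.03,0,0],1],[[0,0,0],[0,0,0],1]]'| grep -E "pos|force"
```

```text
tool_pos: [0.4926, 0.0032, 0.0954]
wrist_force: [0.3, -1.0, -0.6]
finger_force: 0.0
tool_pos: [0.494, 0.0018, 0.0954]
wrist_force: [-0.4, 0.0, -0.8]
finger_force: 0.1
tool_pos: [0.4945, 0.0019, 0.0953]
wrist_force: [-3.2, -0.3, 2.1]
finger_force: 2.1
```

```bash

python3 -m handwheel '[[[0,0,0],[0.03,0,0],1],[[0,0,0],[0,-0.09,0],1],[[0,0,0],[0,-0.09,0],1],[[0,0,0],[0,-0.09,0],1],[[0,0,0],[0,0,0],1]]' | grep -E "pos|force"
python3 -m handwheel '[[[0,0,0],[0.044,-0.222,0],1],[[0,0,0],[0.126,-0.188,0],1],[[0,0,0],[0,0,0],1]]' | grep -E "pos|force"
cat > look.py <<'E'
import sys
from h import *
n=sys.argv[1]; im,d=robot.snapshot("top"); o=robot.get_obs(); print(o["time"],o["tool_pos"],o["wrist_force"])
cv2.imwrite(f"pics/{n}.png",cv2.resize(im[205:285,270:370,::-1],(800,640)[:2],interpolation=cv2.INTER_CUBIC)[:600])
np.save(f"{n}.npy",im)
for q in("nut_mark","clamp_nut"): print(q,[(np.round(b["bbox"],1),round(b["p"],2)) for b in robot.boxes_of(q,"top")[:2]])
E
python3 look.py a1
```

```text
tool_pos: [0.4944, -0.0117, 0.0953]
wrist_force: [-9.5, -0.7, 5.1]
finger_force: 4.3
tool_pos: [0.5061, -0.0332, 0.0955]
wrist_force: [-1.4, -0.0, 0.5]
finger_force: 0.5
5.05 [ 0.50607098 -0.03279428  0.0954556 ] [-0.61718723 -1.03571773 -0.1357784 ]
nut_mark []
clamp_nut []
```

View pics/a1.png

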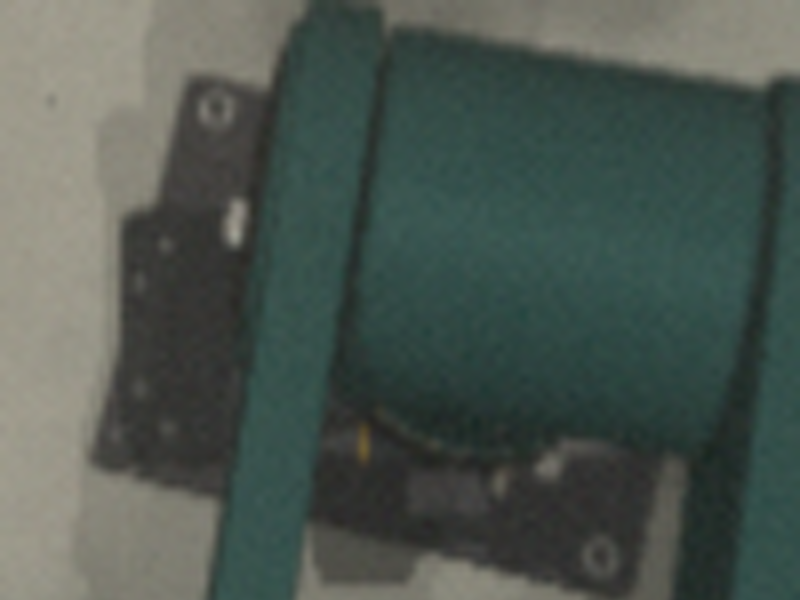

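```bash

python3 -m handwheel '[[[0,0,0],[0.02,0.02,0],1],[[0,0,0],[0.188,-0.126,0],1],[[0,0,0],[0.222,-0.044,0],1]]' | grep -E "pos|force"
python3 -m handwheel '[[[0,0,0],[0.16,0,0],1],[[0,0,0],[0.16,0,0],1],[[0,0,0],[0,0,0],1]]' | grep -E "pos|force"
python3 - <<'E'
from h import *
im,d=robot.snapshot("side"); cv2.imwrite("pics/s1.png",cv2.resize(im[200:290,210:330,::-1],(800,600),interpolation=cv2.INTER_CUBIC))
print(robot.boxes_of("nut_mark","side"))
E
```

```text
tool_pos: [0.5259, -0.0413, 0.0956]
wrist_force: [-2.7, -5.7, 2.2]
finger_force: 2.9
tool_pos: [0.5445, -0.0412, 0.096]
wrist_force: [0.4, -5.6, -0.6]
finger_force: 2.8
[{'bbox': [251.0, 223.5, 279.5, 241.4], 'p': 0.67}]
```

View pics/s1.png

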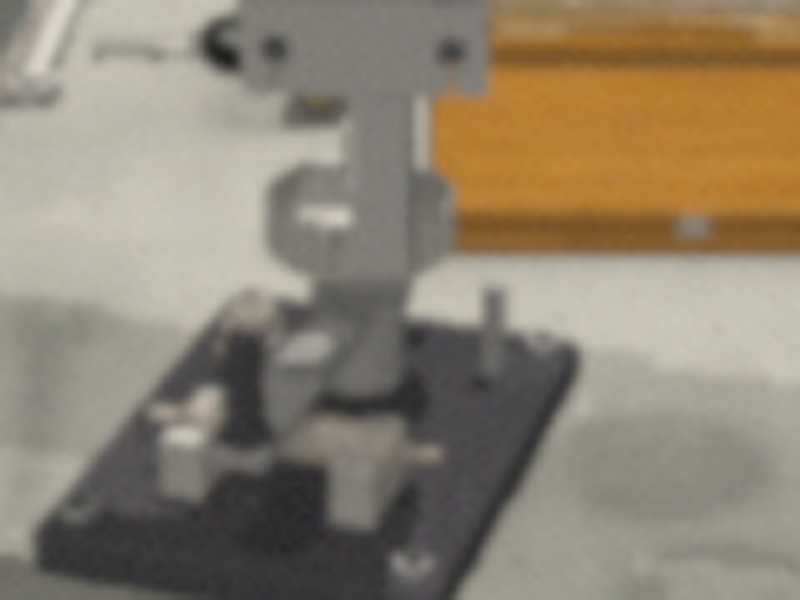

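```bash

python3 -m handwheel '[[[0,0,0],[0.222,0.044,0],1],[[0,0,0],[0.188,0.126,0],1],[[0,0,0],[0.126,0.188,0],1],[[0,0,0],[0.044,0.222,0],1]]' | grep -E "pos|force"
python3 -m handwheel '[[[0,0,0],[0,0.25,0],1],[[0,0,0],[0,0.25,0],1],[[0,0,0],[0,0,0],1]]' | grep -E "pos|force"
python3 - <<'E'
from h import *
im,d=robot.snapshot("side"); a=cv2.resize(im[200:290,210:330,::-1],(800,600),interpolation=cv2.INTER_CUBIC)
C=np.array([.5335,.002])
for k in range(24):
    t=k*np.pi/12; p=pix("side",[[C[0]+.019*np.cos(t),C[1]+.019*np.sin(t),.091]])[0]; print(k*15,np.round(p,1),cv2.getRectSubPix(cv2.cvtColor(im,cv2.COLOR_RGB2GRAY),(3,3),tuple(map(float,p))).mean().round())
cv2.imwrite("pics/s2.png",a)
E
```

```text
tool_pos: [0.5744, -0.01, 0.0962]
wrist_force: [3.6, -3.1, -0.3]
finger_force: 1.9
tool_pos: [0.574, 0.0178, 0.0965]
wrist_force: [6.1, 2.8, 1.4]
finger_force: 2.7
0 [271.8 224.8] 145.0
15 [271.7 223.9] 161.0
30 [270.9 223. ] 177.0
45 [269.7 222.3] 184.0
60 [268.  221.7] 175.0
75 [266.  221.3] 135.0
90 [263.8 221.1] 105.0
105 [261.6 221.2] 132.0
120 [259.5 221.5] 172.0
135 [257.6 222. ] 181.0
150 [256.1 222.6] 182.0
165 [255.1 223.5] 178.0
180 [254.6 224.3] 164.0
195 [254.6 225.3] 144.0
210 [255.3 226.1] 131.0
225 [256.5 226.9] 147.0
240 [258.2 227.5] 156.0
255 [260.3 227.9] 123.0
270 [262.5 228.1] 112.0
285 [264.8 228.1] 110.0
300 [267.  227.8] 106.0
315 [268.9 227.2] 109.0
330 [270.4 226.5] 120.0
345 [271.4 225.7] 131.0
```

View pics/s2.png

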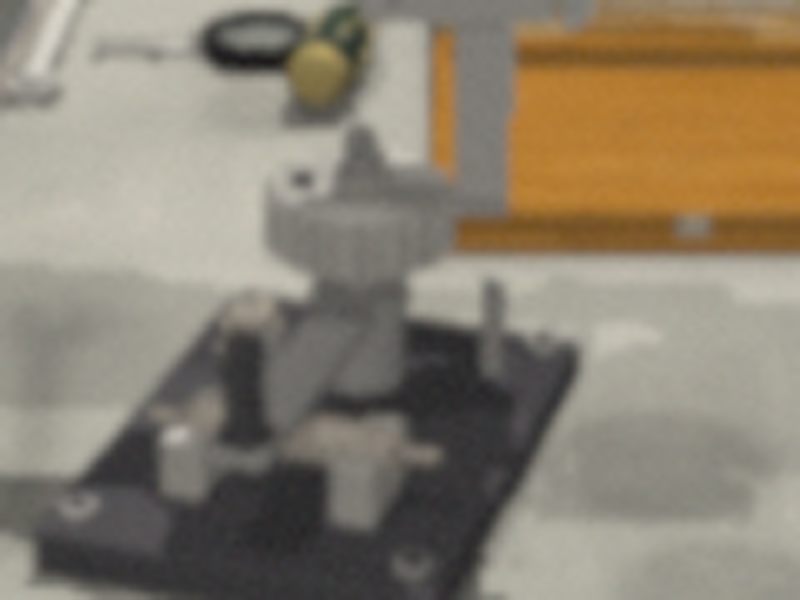

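The mark is now at pixel (255.5,227), so it stands at about 215° against about 265° at the start. The nut has turned about 5.4 rad, which matches rolling without slip.

```bash

python3 -m handwheel '[[[0,0,0],[-0.044,0.18,0.02],1],[[0,0,0],[-0.126,0.17,0.01],1],[[0,0,0],[-0.188,0.126,0],1],[[0,0,0],[-0.222,0.044,0],1],[[0,0,0],[0,0,0],1]]' | grep -E "pos|force"
python3 -m handwheel '[[[0,0,0],[-0.16,0,0],1],[[0,0,0],[-0.16,0,0],1],[[0,0,0],[-0.222,-0.044,0.01],1],[[0,0,0],[-0.188,-0.126,0],1],[[0,0,0],[0,0,0],1]]' | grep -E "pos|force"
python3 -m handwheel '[[[0,0,0],[-0.126,-0.188,0.01],1],[[0,0,0],[-0.044,-0.222,0],1],[[0,0,0],[0,-0.2,0],1],[[0,0,0],[0,-0.2,0],1],[[0,0,0],[0,0,0],1]]' | grep -E "pos|force"
cat > mk.py <<'E'
from h import *
im,d=robot.snapshot("side"); g=cv2.cvtColor(im,cv2.COLOR_RGB2GRAY)
# darkest small blob relative to surround, on nut top
C=np.array([.5335,.002])
b=cv2.GaussianBlur(g,(3,3),0)
for k in range(0,360,15):
    t=np.radians(k); p=pix("side",[[C[0]+.019*np.cos(t),C[1]+.019*np.sin(t),.096]])[0]+[0,1]; print(k,np.round(p,1),b[int(round(p[1])),int(round(p[0]))],end="; ")
cv2.imwrite("pics/s3.png",cv2.resize(im[205:265,230:310,::-1],(800,600),interpolation=cv2.INTER_CUBIC))
E
python3 mk.py
```

```text
tool_pos: [0.5418, 0.0442, 0.0972]
wrist_force: [0.0, 5.8, 1.6]
finger_force: 2.8
tool_pos: [0.5044, 0.0336, 0.0973]
wrist_force: [-2.9, 3.5, 2.3]
finger_force: 1.9
tool_pos: [0.4942, -0.0092, 0.0971]
wrist_force: [-9.5, -0.5, 7.6]
finger_force: 4.7
0 [271.9 223.7] 179; 15 [271.7 222.8] 177; 30 [270.9 222. ] 179; 45 [269.7 221.2] 180; 60 [268.  220.6] 157; 75 [266.  220.3] 144; 90 [263.8 220.1] 131; 105 [261.6 220.1] 138; 120 [259.5 220.4] 169; 135 [257.6 220.9] 178; 150 [256.1 221.6] 180; 165 [255.  222.4] 179; 180 [254.5 223.3] 177; 195 [254.6 224.2] 174; 210 [255.3 225. ] 173; 225 [256.5 225.8] 175; 240 [258.2 226.4] 166; 255 [260.3 226.8] 157; 270 [262.5 227. ] 142; 285 [264.8 226.9] 154; 300 [267.  226.6] 164; 315 [268.9 226.1] 174; 330 [270.4 225.4] 178; 345 [271.4 224.6] 180;
```

View pics/s3.png

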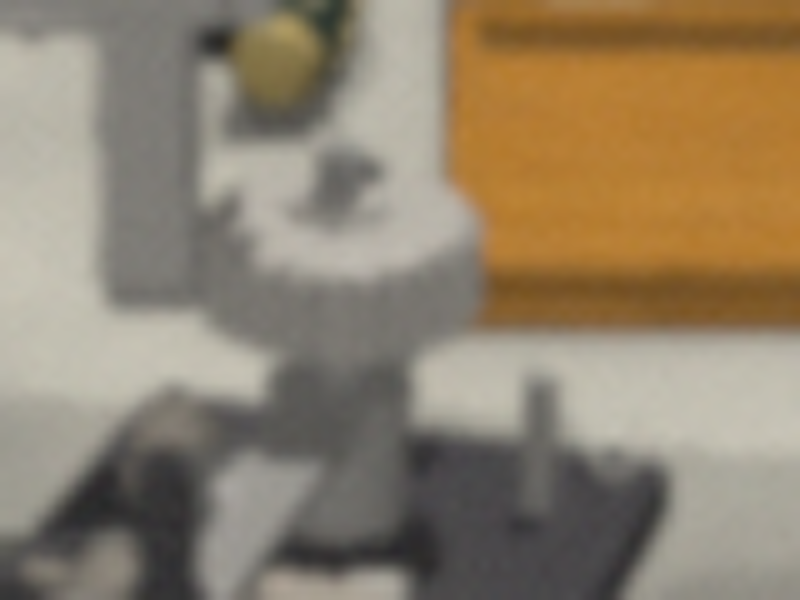

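The mark is now just right of and behind the stud, at pixel (267,221.5) or about 77°. That puts the total turn at about 9.3 rad. I need about 3.8 rad more, which is the next half lap.

```bash

python3 -m handwheel '[[[0,0,0],[0.044,-0.222,0.01],1],[[0,0,0],[0.126,-0.188,0.01],1],[[0,0,0],[0.2,-0.12,0],1],[[0,0,0],[0.222,-0.03,0],1],[[0,0,0],[0,0,0],1]]' | grep -E "pos|force"
python3 -m handwheel '[[[0,0,0],[0.16,0,0],1],[[0,0,0],[0.16,0,0.01],1],[[0,0,0],[0.222,0.044,0.01],1],[[0,0,0],[0.188,0.126,0],1],[[0,0,0],[0,0,0],1]]' | grep -E "pos|force"
python3 -m handwheel '[[[0,0,0],[0.126,0.188,0],1],[[0,0,0],[0.044,0.222,0],1],[[0,0,0],[0,0.14,0],1],[[0,0,0],[0,0,0],1]]' | grep -E "pos|force"
python3 - <<'E'
from h import *
im,d=robot.snapshot("side"); print(robot.get_obs()["time"])
cv2.imwrite("pics/s4.png",cv2.resize(im[205:265,230:310,::-1],(800,600),interpolation=cv2.INTER_CUBIC))
E
```

```text
tool_pos: [0.5274, -0.0411, 0.0982]
wrist_force: [-0.5, -10.5, -0.4]
finger_force: 4.8
tool_pos: [0.5653, -0.0295, 0.099]
wrist_force: [2.9, -4.0, -3.0]
finger_force: 2.6
tool_pos: [0.5745, 0.0001, 0.1001]
wrist_force: [6.8, 0.9, -3.7]
finger_force: 3.1
9.6
```

View pics/s4.png

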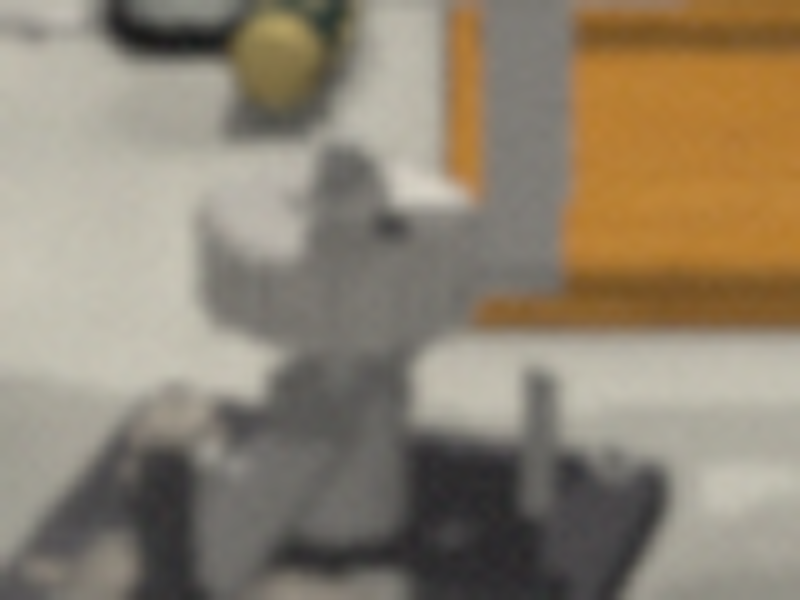

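The mark is at pixel (269,227), about 305°, which makes the nut about 13.3 rad in total. I'll back off, look from above the nut's height, and go behind the post.

```bash

python3 -m handwheel '[[[0,0,0],[0.3,0,0],1],[[0,0,0],[0.1,0,0.65],1],[[0,0,0],[0,-0.5,0.65],1],[[0,0,0],[-0.4,-0.6,0],1],[[0,0,0],[-0.6,-0.5,0],1]]' | grep -E "pos|force"
python3 -m handwheel '[[[0,0,0],[-0.6,-0.3,0],1],[[0,0,0],[-0.6,0,0],1],[[0,0,0],[-0.43,0,0],1],[[0,0,0],[0,0,0],1]]' | grep -E "time|pos|force"
python3 - <<'E'
from h import *
im,d=robot.snapshot("side"); v,u=np.mgrid[215:260,245:290]
P=world("side",np.c_[u.ravel(),v.ravel()],d[215:260,245:290].ravel()); m=np.hypot(P[:,0]-.5335,P[:,1]-.002)<.029
m&=np.hypot(P[:,0]-.5335,P[:,1]-.002)>.01
print(np.percentile(P[m,2],[20,40,50,60,80,95]))
d0=np.load("sided.npy");P=world("side",np.c_[u.ravel(),v.ravel()],d0[215:260,245:290].ravel()); m=np.hypot(P[:,0]-.5335,P[:,1]-.002)<.029
m&=np.hypot(P[:,0]-.5335,P[:,1]-.002)>.01
print(np.percentile(P[m,2],[20,40,50,60,80,95]))
print(robot.boxes_of("post","side"))
E
```

```text
tool_pos: [0.543, -0.0814, 0.1662]
wrist_force: [-0.6, -0.4, 0.8]
finger_force: 0.0
time: 10.5
tool_pos: [0.4587, -0.0952, 0.1649]
wrist_force: [-0.1, 0.8, 0.2]
finger_force: 0.0
[0.02003244 0.04801241 0.04933923 0.09005767 0.09255562 0.09403603]
[0.01913726 0.04690729 0.04963553 0.08465682 0.08630399 0.08776448]
[{'bbox': [239.5, 236.7, 269.7, 271.4], 'p': 0.86}, {'bbox': [396.2, 305.8, 432.0, 337.3], 'p': 0.74}]
```

The nut's top rose 6 mm, so two turns are confirmed. Next I'll pre-rotate the tool so that one finger face can follow the post round its arc.

```bash

python3 -m handwheel '[[[0,0,-0.0893],[0,0,0],1],[[0,0,-0.0893],[0,0,0],1],[[0,0,-0.0893],[0,0,0],1],[[0,0,-0.0893],[0,0,0],1],[[0,0,-0.0893],[0,0,0],1]]' | grep -E "pos|rot"
python3 -m handwheel '[[[0,0,-0.0893],[0,0,0],1],[[0,0,-0.0893],[0,0,0],1],[[0,0,-0.0893],[0,0,0],1],[[0,0,-0.0893],[0,0,0],1],[[0,0,-0.0893],[0,0,0],1]]' | grep -E "pos|rot"
python3 -m handwheel '[[[0,0,-0.0893],[0,0,0],1],[[0,0,-0.0893],[0,0,0],1],[[0,0,-0.0893],[0,0,-0.8],1],[[0,0,0],[0,0,-0.8],1],[[0,0,0],[0,0,0],1]]' | grep -E "pos|rot|force"
python3 - <<'E'
from h import *
np.set_printoptions(precision=3,suppress=True)
C=np.array([.5335,.002]);p=robot.get_obs()["tool_pos"][:2]
for s in np.linspace(0,94,13):
    a=np.radians(-104.45+s);post=C+.108*np.array([np.cos(a),np.sin(a)]);t=np.array([-np.sin(a),np.cos(a)])
    f=post-t*.0185; print(round(s,1),f,(f-p)/.05); p=f
E
```

```text
tool_pos: [0.4622, -0.0953, 0.1648]
ee_rot: [3.141, -0.0, 2.435]
tool_pos: [0.4622, -0.0953, 0.1647]
ee_rot: [-3.142, -0.001, 1.734]
tool_pos: [0.4576, -0.0939, 0.0791]
ee_rot: [-3.129, -0.001, 1.319]
wrist_force: [-0.2, -0.3, -0.2]
finger_force: 0.0
0.0 [ 0.489 -0.098] [ 0.62  -0.081]
7.8 [ 0.503 -0.103] [ 0.281 -0.104]
15.7 [ 0.517 -0.106] [ 0.292 -0.064]
23.5 [ 0.532 -0.108] [ 0.298 -0.024]
31.3 [ 0.547 -0.107] [0.299 0.017]
39.2 [ 0.562 -0.104] [0.294 0.058]
47.0 [ 0.576 -0.099] [0.283 0.097]
54.8 [ 0.589 -0.092] [0.267 0.135]
62.7 [ 0.602 -0.084] [0.246 0.17 ]
70.5 [ 0.613 -0.074] [0.221 0.202]
78.3 [ 0.622 -0.062] [0.191 0.23 ]
86.2 [ 0.63  -0.049] [0.158 0.254]
94.0 [ 0.636 -0.036] [0.122 0.273]
```

```bash

python3 -m handwheel '[[[0,0,0],[0.2,-0.03,0],1],[[0,0,0],[0.2,-0.03,0],1],[[0,0,0],[0.16,-0.02,0],1],[[0,0,0],[0,0,0],1]]' | grep -E "pos|force"
python3 -m handwheel '[[[0,0,0.087],[0.281,-0.104,0],1],[[0,0,0],[0,0,0],1]]' | grep -E "pos|force"
python3 -m handwheel '[[[0,0,0.087],[0.292,-0.064,0],1],[[0,0,0],[0,0,0],1]]' | grep -E "pos|force"
```

```text
tool_pos: [0.4916, -0.1002, 0.0869]
wrist_force: [0.8, 0.3, 0.5]
finger_force: 0.0
tool_pos: [0.5046, -0.1053, 0.086]
wrist_force: [-0.0, 1.5, 0.0]
finger_force: 0.0
tool_pos: [0.5185, -0.1082, 0.0855]
wrist_force: [0.2, 0.7, 1.6]
finger_force: 0.0
```

```bash

python3 -m handwheel '[[[0,0,0.087],[0.298,-0.004,0],1],[[0,0,0.087],[0.299,0.027,0],1],[[0,0,0],[0,0,0],1]]' | grep -E "pos|force"
python3 - <<'E'
from h import *
im,d=robot.snapshot("side"); cv2.imwrite("pics/s5.png",cv2.resize(im[200:290,210:330,::-1],(800,600),interpolation=cv2.INTER_CUBIC))
E
```

```text
tool_pos: [0.5481, -0.1068, 0.0853]
wrist_force: [-0.1, 0.1, 0.8]
finger_force: 0.0
```

View pics/s5.png

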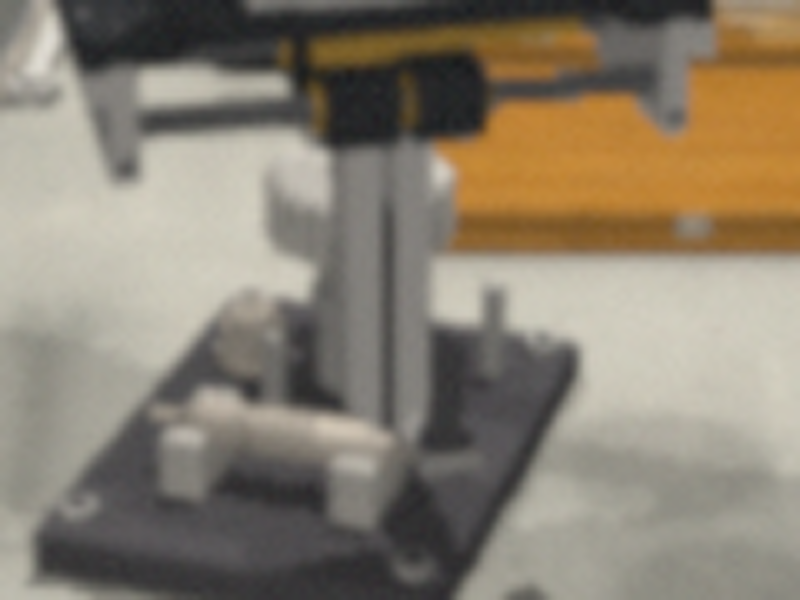

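The strap is swinging ahead of the finger: the post is at crop (450,400) and the barrel hasn't moved. I'll push on.

```bash

python3 -m handwheel '[[[0,0,0.087],[0.294,0.058,0],1],[[0,0,0.087],[0.283,0.097,0],1],[[0,0,0],[0,0,0],1]]' | grep -E "pos|force"
python3 -m handwheel '[[[0,0,0.087],[0.267,0.135,0],1],[[0,0,0.087],[0.246,0.17,0],1],[[0,0,0],[0,0,0],1]]' | grep -E "pos|force"
python3 -m handwheel '[[[0,0,0.087],[0.221,0.202,0],1],[[0,0,0.087],[0.191,0.23,0],1],[[0,0,0],[0,0,0],1]]' | grep -E "pos|force"
python3 -m handwheel '[[[0,0,0.087],[0.158,0.254,0],1],[[0,0,0],[0,0,0],1]]' | grep -E "pos|force"
```

```text
tool_pos: [0.5765, -0.0987, 0.0851]
wrist_force: [0.3, 0.0, 0.3]
finger_force: 0.0
tool_pos: [0.6018, -0.0833, 0.085]
wrist_force: [0.8, -0.2, 0.5]
finger_force: 0.0
tool_pos: [0.6222, -0.0617, 0.085]
wrist_force: [0.9, -0.2, 0.6]
finger_force: 0.0
tool_pos: [0.63, -0.0493, 0.0851]
wrist_force: [0.1, 0.0, 0.3]
finger_force: 0.0
```

```bash

python3 -m handwheel '[[[0,0,0.04],[0.06,0.13,0],1],[[0,0,0],[0,0,0],1]]' | grep -E "pos|force"
python3 -m handwheel '[[[0,0,0.03],[0.03,0.08,0],1],[[0,0,0],[0,0,0],1]]' | grep -E "pos|force"
python3 -m handwheel '[[[0,0,0],[0.02,0.06,0],1],[[0,0,0],[0,0,0],1]]' | grep -E "pos|force"
```

```text
tool_pos: [0.6329, -0.0435, 0.0851]
wrist_force: [-0.3, 0.2, 0.5]
finger_force: 0.0
tool_pos: [0.6346, -0.04, 0.0851]
wrist_force: [0.4, -1.2, -0.6]
finger_force: 0.6
tool_pos: [0.6347, -0.0397, 0.0852]
wrist_force: [-3.2, -6.9, 1.0]
finger_force: 4.0
```

The force rose to 7 N, so the strap is at its stop. I'll retreat and look.

```bash

python3 -m handwheel '[[[0,0,0],[0,-0.4,0],1],[[0,0,0],[0,-0.2,0.7],1],[[0,0,0],[0,0,0.9],1],[[0,0,0],[0,-0.8,0.5],1],[[0,0,0],[0,-0.8,0],1]]' | grep -E "pos|force"
python3 -m handwheel '[[[0,0,0],[0,-0.9,0],1],[[0,0,0],[0,-0.9,0],1],[[0,0,0],[0,-0.9,0],1],[[0,0,0],[0,0,0],1],[[0,0,0],[0,0,0],1]]' | grep -E "time|pos|force"
python3 look.py fin
```

```text
tool_pos: [0.6383, -0.1468, 0.1971]
wrist_force: [0.7, 0.2, 0.4]
finger_force: 0.0
time: 15.95
tool_pos: [0.6355, -0.2821, 0.1895]
wrist_force: [-0.4, -0.0, 0.1]
finger_force: 0.0
16.0 [ 0.635797   -0.28084382  0.1897833 ] [0.08804995 0.96383366 0.02345182]
nut_mark [(array([297.5, 224.8, 320.4, 249.9]), 0.7)]
clamp_nut [(array([296.1, 224.2, 318.5, 253.3]), 0.96)]
```

View pics/fin.png

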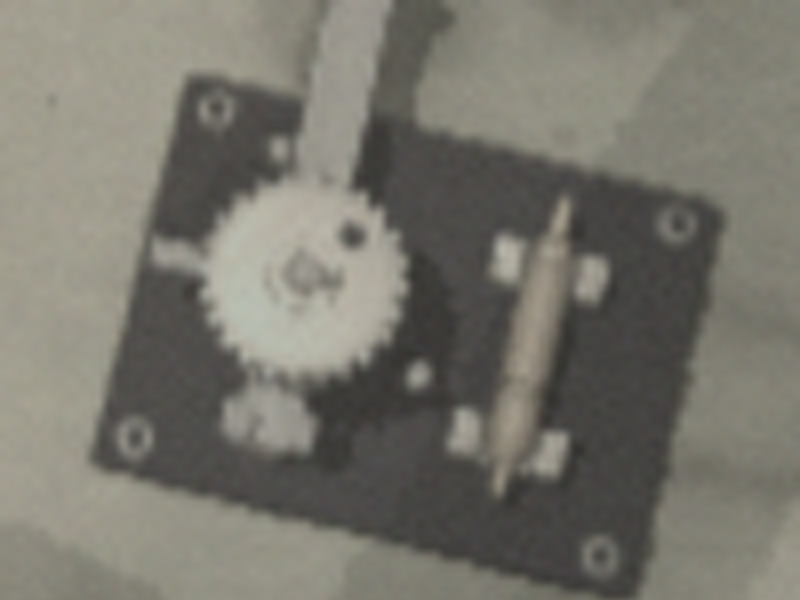

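The final picture shows the strap perpendicular to its old line and against the pin. The mark is at crop (350,232), about 314°, so the nut is at about 13.4 rad. The barrel is open in its cradles and the bush is in place at (270,410).

```bash
python3 -c "
from bench import robot
print(robot.close_job())"
```

```text
the job is handed in; nothing more can be done
None
```

The job is handed in, with no verdict shown: the nut is unscrewed about 13.4 rad, just over two turns, the strap is at its far stop, the barrel lies open in its cradles, and the arm is clear.

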